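# Size a gland ring on the stepped cone

### The arm

A 7-joint arm with a two-finger parallel gripper is mounted at the origin on a cart in front of the work surface, level with it; the furniture and walls round the work are solid. World frame = base frame: x ahead of the robot, y to its left, z up, the work surface at z = 0. Lengths are in mm, angles in rad, forces in N, time in s.
With the tool pointing down it reaches from about 400 to 850 mm from the base axis. Payload 4.5 kg.
Tool frame: the origin (TCP) lies between the finger pads; the fingertips stand ahead of it and the grasp point (between the pads) lies 5 mm behind it (env.nose_length is the z of the fingertips in the tool frame, in mm); z points along the fingers, y is the line along which they close (so a half turn about z gives the same grasp; the last joint's range is limited). The gripper opens to 88 mm and grips with 3 to 60 N. Pads are 18 mm wide; open, the fingers measure 123 mm over their backs; the gripper's body (75 mm by 187 mm) begins 45 mm behind the grasp point.
Start: joints at [-1.13, 0.689, -0.195, 1.565, 0.157, 0.902, -0.215], TCP at [247.279, 574.028, 217.443] pointing down, gripper open.
Joint ranges: [-3.01, 3.01], [-0.46, 2.08], [-1.47, 1.51], [0.13, 2.56], [-1, 4.14], [0.04, 2.09], [-2.66, 2.66]. Speed limits (rad/s): [2.57, 2.57, 3.14, 3.14, 3.14, 3.14, 3.14].

### API

Orientations are given as a rotation vector (axis times angle).
In Python, from cell import env gives the robot as it stands. The module is installed in compiled form; this text tells all that it offers.
- The arm moves only by the tool send_rows, never from a script. Its arguments are lists of equal length, an entry for each row: "jaw": the gripper's target within -1 to 1 (fully open at 1, half-way at 0, shut at -1); "translation": the shift along the tool's x, y, z normalised to -1 to 1, where 1 is 0.1 m, a list of three; "yaw": the turn about the tool's z normalised to -1 to 1, where 1 is pi rad. A call has 1 to 20 rows; each row is the pose to reach, as a shift and turn from the pose commanded when the call began, along the tool's axes at that moment, turning the shorter way round; what a row does not reach only later rows make up. A row lasts 1/8 s, in which the tool goes at most 62.5 mm and 10.7 degrees, less where a joint would pass 70% of its speed; a pose out of reach is approached as far as the arm can. A call with a number of a shift or a turn outside -1 to 1 is refused whole. A call with a gripper value outside its range is refused whole. The fingers move at their own pace and stop on an object; the grip force is fixed at half the most. Time passes only in rows, so rows that repeat a pose let the fingers close. It gives the time, the measured TCP pose, the force, the opening and the grip force at its end, in the units of the state.
- env.read_state(): the state, without advancing time (a new reading comes with each control period).
- env.read_camera(name): name is "scene" or "top" or "wrist"; returns a dict with "img" (384x512x3 uint8, red, green, blue), "vfov" (degrees; the focal length in pixels is half the picture's height over the tangent of half this angle, whatever the lens; pixels are square), "cx", "cy" (the principal point, pixels), "rvec" (rotation vector, rad) and "tvec" (3), from world to camera coordinates, as OpenCV has them; the wrist camera has in their place "mount" (4x4, takes a point from camera to tool coordinates, whose origin is the TCP and whose axes are the flange's). Camera axes: x right, y down, z forward; pixel columns grow to the right and rows downward; lengths in mm; the calibration is good to about 2 mm. A picture is of the moment at which its call begins: read the wrist's pose just before it. There is no depth.
- env.close_job(): hands the job in; it is judged then, once.
Trained networks look in the newest picture that a camera, given by its name, has taken for a name from the list of things; names that differ only in an ending like _2 or _b are one class to them, and where a whole thing is asked for, a point or a joint stands for the part that bears it (a point fixed in the world has none). Each returns a list of dicts, best first, with "confidence" (0 to 1); they miss things now and then, are a little off and sometimes report something else, mostly with a low value. They report only what shows in the picture. A call takes as long as a camera call. They do not tell look-alikes from the thing itself.
- env.masks_of(camera, label): "pixels" (384x512 bool, what is visible of it) and "box" ([left, top, width, height] in pixels, round what is visible of it).
- env.place_of(camera, label): "pixel" ([row, column] in pixels: a listed point, or the origin of a listed thing).
The state is a dict: "time": time; "q": joint angles; "joint_velocities": joint speeds; "joint_torque": joint torques, N m; "position": TCP position; "ee_rot": TCP orientation; "force": force on the tool from outside, world axes, zero at the start; "wrist_torque": the same for the moment, N m; "grip_width": opening from 0.0 (shut) to 1.0 (fully open); "finger_force": force on a finger pad.
Only numpy, scipy, OpenCV 4.12 (cv2) and the standard library are available. Lean on these libraries where they do the work, as an engineer would, in place of code of your own. Each camera call takes 0.05 s, during which the arm holds its last target. There are 200 camera calls.

### The job

Check the size of the brass gland ring on the stepped sizing cone: pick it up, keep hold of it while you slide it down over the cone until it stops, sitting level on the ledge at the top of the yellow step, then let go and leave it there. Leave the black and the aluminium ring where they are.

Things in the scene. Friction and masses are not known exactly. Their poses are not given: they have to be found in the camera images.
- brass_ring: The ring to be sized: plain golden-yellow brass ring lying flat on the bench, outer diameter 56 mm, bore 36 mm, 22 mm high, 0.15 to 0.3 kg. Origin: centre of its underside, z up along its axis. It can be gripped across its outside from above. It fits loosely round the red step of the cone and stops on the ledge on top of the yellow step, underside 62 mm above the bench.
- sizing_cone: Stepped sizing cone standing upright, fixed to the bench. Origin: centre of its underside on the bench, z up along its axis. From below: aluminium flange 92 mm across to 12 mm height; green step 58 mm across narrowing to 53 mm, top at 37 mm height; yellow step 44 mm narrowing to 41 mm, top at 62 mm; red step 30 mm narrowing to 27 mm, top at 87 mm; bare aluminium nose 19 mm narrowing to 6 mm, tip at 110 mm. The top of each step is a flat ledge round the foot of the next.
- black_ring: Black plastic ring, outer diameter 66 mm, bore 49 mm, 22 mm high, lying on the bench; not to be moved. Origin: centre of its underside.
- aluminium_ring: Small pale silvery, almost white, aluminium ring, outer diameter 44 mm, bore 24 mm, 22 mm high, lying on the bench; not to be moved. Origin: centre of its underside.
Not all that is in view belongs to the job. What is shaped like the brass_ring but orange, purple or turquoise is not meant.

How it is judged:
By the outcome, as a careful person would: the job done as asked, in the order asked, and still so for the second after the job is handed in, with the robot touching nothing.
It also fails if it takes over 35 s, if anything falls off the work surface, if the arm or the gripper's body presses on something with over 40 N, if the wrist force passes 120 N, or if a joint passes its speed limit or range.

## Working session

There is one attempt and no reset: what is moved stays moved. The work goes in short steps, Python scripts to look and compute and a tool call to move; the robot and the scene stay as the last step left them, time stands still between calls to the robot, and variables do not carry over. Pictures are saved under pics/ and viewed, at most 10 in all, crops included, and the job is handed in when it is done.

Besides the shell and the picture viewer there is one more tool, called after "Request:" as name(argument=value, ...) on one line, values as JSON. send_rows: Moves the arm, as the interface text tells. Scaled input: -1 to 1 covers 0.1 m each way for a shift and pi rad each way for a turn. Its arguments: {"type":"object","properties":{"jaw":{"type":"array"},"translation":{"type":"array"},"yaw":{"type":"array"}},"required":["jaw","translation","yaw"]}

```bash
mkdir -p pics
cat > h.py <<'E'
import numpy as np, cv2
from cell import env
from scipy.spatial.transform import Rotation as R
def cam(name):
    s=env.read_state(); c=env.read_camera(name)
    f=c['img'].shape[0]/2/np.tan(np.radians(c['vfov'])/2)
    if 'mount' in c:
        T=np.eye(4); T[:3,:3]=R.from_rotvec(s['ee_rot']).as_matrix(); T[:3,3]=s['position']
        W=T@np.array(c['mount'])
    else:
        E=np.eye(4); E[:3,:3]=R.from_rotvec(np.ravel(c['rvec'])).as_matrix(); E[:3,3]=np.ravel(c['tvec']); W=np.linalg.inv(E)
    return dict(img=c['img'],f=f,cx=c['cx'],cy=c['cy'],W=W,s=s)
def at_z(c,u,v,z):
    d=c['W'][:3,:3]@np.array([(u-c['cx'])/c['f'],(v-c['cy'])/c['f'],1]); o=c['W'][:3,3]
    return (o+d*(z-o[2])/d[2])
def proj(c,p):
    q=c['W'][:3,:3].T@(np.array(p)-c['W'][:3,3]); return c['f']*q[:2]/q[2]+[c['cx'],c['cy']]
def save(n,img): cv2.imwrite(f'pics/{n}.png',cv2.cvtColor(img,cv2.COLOR_RGB2BGR))
E
python3 - <<'E'
from h import *
s=env.read_state(); print(s['position'],s['ee_rot'],s['time'],s['grip_width'],env.nose_length)
print(R.from_rotvec(s['ee_rot']).as_matrix().round(3))
ims=[]
for n in ['top','scene']:
    c=cam(n); ims.append(c['img'])
    print(n,c['W'].round(2)[:3].tolist(),c['f'])
    for l in ['brass_ring','sizing_cone','black_ring','aluminium_ring']:
        for p in env.place_of(n,l)[:4]:
            r,k=p['pixel']; print(l,[round(r),round(k)],round(p['confidence'],2),at_z(c,k,r,0).round(0))
        for m in env.masks_of(n,l)[:4]: print('  mask',m['box'],round(m['confidence'],2))
    save(n,cv2.resize(c['img'],(800,600)))
E
```

```text
[247.06021314 573.38970901 216.61889246] [-6.34356323e-01 -3.07664794e+00  2.78202418e-03] 0.0 0.9972098127259973 14.0
[[-0.918  0.396 -0.001]
 [ 0.396  0.918 -0.002]
 [-0.    -0.002 -1.   ]]
top [[-0.02, -0.99, 0.13, 344.16], [-1.0, 0.02, -0.01, -31.0], [0.01, -0.13, -0.99, 1019.4]] 451.64685711154914
brass_ring [251, 367] 0.93 [ 332. -291.   -0.]
brass_ring [160, 330] 0.9 [ 541. -216.    0.]
brass_ring [224, 327] 0.87 [ 393. -203.    0.]
brass_ring [138, 280] 0.77 [ 594. -103.    0.]
  mask [356.9, 186.4, 27.2, 22.2] 0.93
  mask [355.5, 240.3, 29.9, 21.5] 0.81
  mask [269.3, 124.1, 23.8, 26.2] 0.57
  mask [314.6, 211.0, 27.2, 23.9] 0.54
sizing_cone [149, 155] 0.95 [573. 186.   0.]
  mask [133.5, 126.0, 43.1, 38.6] 0.58
black_ring [193, 282] 0.67 [ 466. -103.    0.]
  mask [267.1, 178.5, 30.8, 27.7] 0.65
aluminium_ring [128, 315] 0.6 [ 616. -184.    0.]
  mask [310.2, 118.0, 21.8, 20.7] 0.83
scene [[0.59, -0.34, 0.73, -471.69], [-0.8, -0.26, 0.53, -712.98], [0.01, -0.9, -0.43, 580.99]] 452.05699232869955
brass_ring [253, 323] 0.81 [ 343. -303.    0.]
brass_ring [211, 329] 0.76 [ 541. -212.    0.]
brass_ring [236, 345] 0.68 [ 448. -308.    0.]
brass_ring [233, 298] 0.67 [ 390. -205.    0.]
  mask [310.0, 239.7, 21.6, 19.9] 0.85
  mask [332.2, 222.2, 24.0, 17.6] 0.8
  mask [317.9, 199.5, 22.5, 18.0] 0.6
  mask [284.0, 219.2, 24.9, 20.6] 0.58
sizing_cone [175, 226] 0.6 [564. 183.   0.]
  mask [212.6, 144.3, 31.2, 32.8] 0.73
black_ring [214, 278] 0.64 [ 443. -108.   -0.]
  mask [269.7, 196.7, 22.6, 17.9] 0.72
aluminium_ring [198, 336] 0.7 [ 629. -186.    0.]
  mask [327.8, 187.8, 14.4, 18.2] 0.71
```

View pics/top.png

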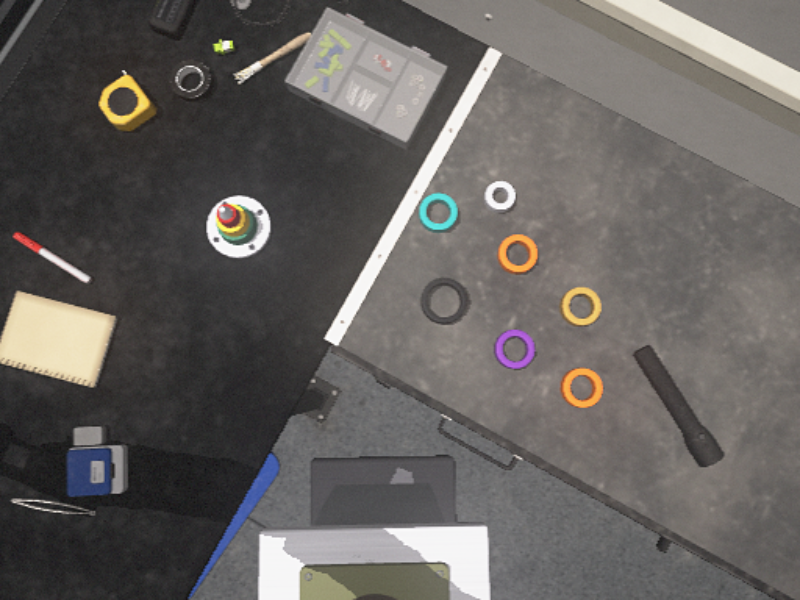

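View pics/scene.png

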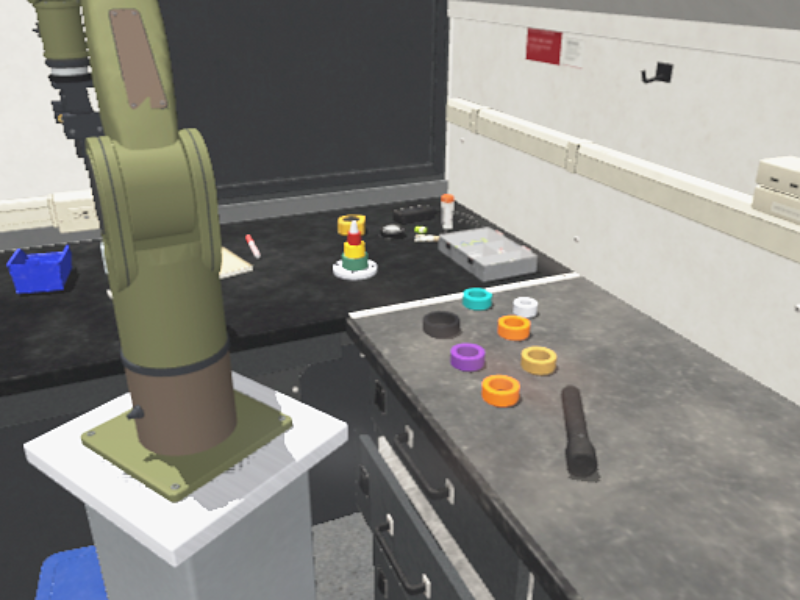

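Candidates in the top picture (800x600): turquoise (438,212), orange (518,253), golden-yellow (582,306), purple (515,350), orange (583,388). Only (582,306), native (372,196), is golden-yellow brass. The cone is at (238,226), the black ring at (445,301) and the aluminium ring at (500,195). I'll confirm with one crop and measure.

Run:
```python
from h import *
c=cam('top'); save('crop',cv2.resize(c['img'][110:270,255:415],(600,600),interpolation=cv2.INTER_CUBIC))
for m in env.masks_of('top','brass_ring'):
    v,u=np.nonzero(m['pixels']); print(m['confidence'],u.mean(),v.mean(),at_z(c,u.mean(),v.mean(),15).round(1),c['img'][m['pixels']].mean(0))
for l in ['sizing_cone','black_ring','aluminium_ring']:
  for m in env.masks_of('top',l)[:1]:
    b=m['box'];print(l,b,at_z(c,b[0]+b[2]/2,b[1]+b[3]/2,15))
s=cam('scene')
for m in env.masks_of('scene','brass_ring'):
    b=m['box']; print('scene',m['confidence'],at_z(s,b[0]+b[2]/2,b[1]+b[3]/2,13).round(1),s['img'][m['pixels']].mean(0))
```

```text
0.93 329.8626865671642 223.33432835820895 [ 394.1 -206.7   15. ] [159.50746269  91.09850746 192.96716418]
0.76 371.75 247.3988764044944 [ 339.3 -297.1   15. ] [232.13483146 152.57022472  69.84550562]
0.68 331.10493827160496 161.83333333333334 [ 532.9 -215.3   15. ] [231.15740741 153.54320988  72.7191358 ]
0.61 371.4841075794621 195.30317848410758 [ 455.  -302.8   15. ] [199.63325183 165.98777506  98.38386308]
0.56 280.75070821529744 136.42492917847025 [ 593.9 -102.8   15. ] [ 92.14447592 186.25495751 183.06515581]
sizing_cone [133.4, 125.6, 41.3, 39.4] [578.313643   185.12266877  15.        ]
black_ring [270.2, 178.7, 31.4, 27.6] [ 464.9549875  -110.86407373   15.        ]
aluminium_ring [312.6, 114.7, 16.0, 22.6] [ 616.66541997 -194.68713285   15.        ]
scene 0.84 [ 449.6 -306.3   13. ] [212.75692308 178.12923077 100.60307692]
scene 0.84 [ 534.7 -211.5   13. ] [238.80714286 154.43214286  56.09285714]
scene 0.63 [ 334.3 -304.1   13. ] [240.50422535 155.77746479  56.96901408]
scene 0.58 [ 385.6 -206.3   13. ] [157.43641618  95.50578035 184.5433526 ]
scene 0.46 [609.9 -92.   13. ] [ 58.30901288 194.527897   190.93562232]
scene 0.29 [ 457.4 -112.1   13. ] [74.86526946 71.71257485 71.26646707]
```

View pics/crop.png

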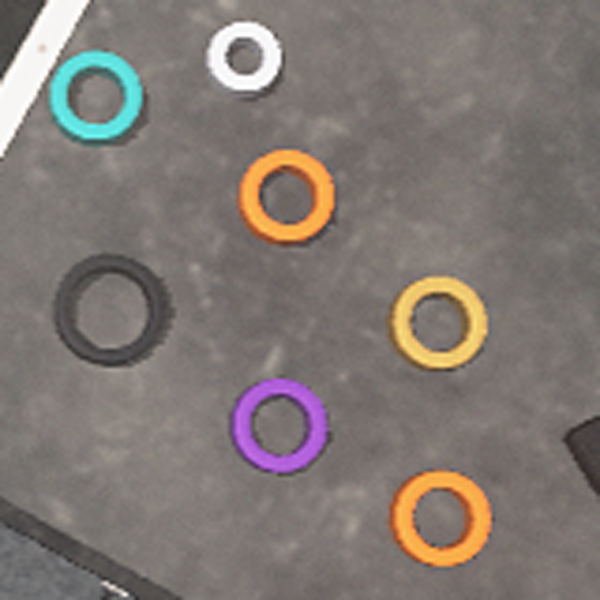

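The crop shows a golden ring at (440,322), clearly distinct from the two orange ones at (287,197) and (441,518). The brass ring is at about (455,-303) and the cone at about (575,185). I'll swing along an arc in tool axes, passing the cone first.

Request:
send_rows(jaw=[1,1], translation=[[-0.5,-0.06,0],[-1,-0.12,0]], yaw=[0.027,0.054])

```text
time: 1.5
position: [334.9, 523.3, 217.5]
ee_rot: [-0.894, -3.012, -0.001]
force: [1.0, 0.0, 0.3]
grip_width: 1.001
finger_force: 0.0
```

Request:
send_rows(jaw=[1,1], translation=[[-0.5,-0.06,0],[-1,-0.12,0]], yaw=[0.027,0.054])

```text
time: 1.75
position: [412.9, 457.9, 217.5]
ee_rot: [1.149, 2.924, 0.001]
force: [0.2, -0.3, -0.2]
grip_width: 0.999
finger_force: 0.0
```

Request:
send_rows(jaw=[1,1], translation=[[-0.5,-0.06,0],[-1,-0.12,0]], yaw=[0.027,0.054])

```text
time: 2.0
position: [478.0, 381.0, 217.5]
ee_rot: [1.393, 2.816, 0.001]
force: [-0.1, 0.6, -0.1]
grip_width: 1.003
finger_force: 0.0
```

Request:
send_rows(jaw=[1,1], translation=[[-0.5,-0.06,0],[-1,-0.12,0]], yaw=[0.027,0.054])

```text
time: 2.25
position: [529.2, 294.3, 217.5]
ee_rot: [1.626, 2.688, 0.001]
force: [-0.2, 0.4, -0.5]
grip_width: 1.001
finger_force: 0.0
```

Request:
send_rows(jaw=[1,1,1], translation=[[-0.5,-0.06,0],[-1,-0.1,0],[-1,-0.1,0]], yaw=[0.027,0.054,0.054])

```text
time: 2.62
position: [568.4, 196.3, 217.6]
ee_rot: [1.854, 2.532, -0.003]
force: [-0.8, -0.1, -0.3]
grip_width: 1.001
finger_force: 0.0
```

```bash
cat > look.py <<'E'
from h import *
import sys
n,l,z=sys.argv[1],sys.argv[2],float(sys.argv[3])
c=cam('wrist'); np.save('last',np.array([c],dtype=object),allow_pickle=True); save(n,c['img']); print(c['W'].round(3)[:3].tolist(),c['s']['position'].round(1),c['s']['time'],np.round(c['s']['q'],2))
for p in env.place_of('wrist',l)[:3]:
    r,k=p['pixel']; print(l,[round(r),round(k)],p['confidence'],at_z(c,k,r,0).round(1))
for m in env.masks_of('wrist',l)[:3]:
    b=m['box'];v,u=np.nonzero(m['pixels']);print('mask',b,m['confidence'],at_z(c,b[0]+b[2]/2,b[1]+b[3]/2,z).round(1),at_z(c,u.mean(),v.mean(),z).round(1),c['img'][m['pixels']].mean(0).round())
E
python3 look.py cone sizing_cone 12
```

```text
[[0.953, 0.287, 0.092, 544.503], [0.302, -0.908, -0.29, 271.483], [-0.0, 0.304, -0.953, 384.124]] [568.4 196.3 217.6] 2.625 [-0.41  0.65  0.    1.65  0.01  0.84 -0.11]
sizing_cone [170, 268] 0.64 [582.7 188.5   0. ]
mask [230.1, 132.4, 78.2, 74.2] 0.95 [582.3 192.5  12. ] [579.2 192.7  12. ] [231. 225. 200.]
mask [114.3, 337.4, 36.3, 24.4] 0.61 [ 475.9 -122.7   12. ] [ 476.7 -126.4   12. ] [58. 59. 62.]
```

View pics/cone.png

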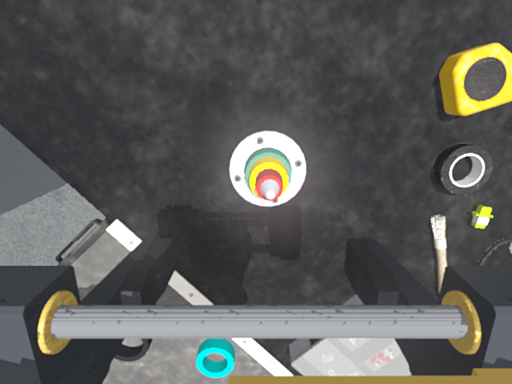

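The cone's flange is centred near (268,169), with its tip near (270,194). I'll cross-check both heights.

```bash
cat > fit.py <<'E'
from h import *
from scipy.optimize import least_squares
c=np.load('last.npy',allow_pickle=True)[0]; hsv=cv2.cvtColor(c['img'],cv2.COLOR_RGB2HSV)
print('tip',at_z(c,270,194,108).round(1))
m=(hsv[...,1]<60)&(hsv[...,2]>120); m[:120]=0;m[215:]=0;m[:,:220]=0;m[:,315:]=0
h=cv2.convexHull(max(cv2.findContours(m.astype(np.uint8),0,1)[0],key=cv2.contourArea))[:,0]
P=np.array([at_z(c,u,v,12)[:2] for u,v in h])
r=least_squares(lambda p:np.hypot(*(P-p[:2]).T)-p[2],[580,190,46],loss='soft_l1'); print('flange',r.x.round(1),np.abs(r.fun).max().round(1))
for z,n in [(12,'flange'),(110,'tip')]: print(n,proj(c,[*r.x[:2],z]).round(1))
E
python3 fit.py
```

```text
tip [580.4 191.4 108. ]
flange [580.3 191.7  46.8] 0.4
flange [267.4 169.7]
tip [270.1 194.4]
```

Request:
send_rows(jaw=[1,1], translation=[[-0.5,-0.06,0],[-1,-0.12,0]], yaw=[0.027,0.054])

```text
time: 3.02
position: [585.6, 105.8, 217.4]
ee_rot: [-2.049, -2.38, -0.002]
force: [0.0, -0.3, -0.9]
grip_width: 1.0
finger_force: 0.0
```

Request:
send_rows(jaw=[1,1], translation=[[-0.5,-0.06,0],[-1,-0.12,0]], yaw=[0.027,0.054])

```text
time: 3.28
position: [588.6, 4.2, 217.4]
ee_rot: [-2.245, -2.196, -0.002]
force: [0.3, 0.2, -0.9]
grip_width: 0.999
finger_force: 0.0
```

Request:
send_rows(jaw=[1,1], translation=[[-0.5,-0.06,0],[-1,-0.12,0]], yaw=[0.027,0.054])

```text
time: 3.52
position: [574.5, -95.6, 217.4]
ee_rot: [-2.423, -1.998, -0.002]
force: [0.5, 0.3, -0.7]
grip_width: 1.0
finger_force: 0.0
```

Request:
send_rows(jaw=[1,1,1], translation=[[-0.5,-0.06,0],[-1,-0.12,0],[-1,-0.12,0]], yaw=[0.027,0.054,0.054])

```text
time: 3.9
position: [541.9, -195.9, 217.6]
ee_rot: [2.589, 1.777, -0.003]
force: [-0.0, 1.3, 0.0]
grip_width: 1.002
finger_force: 0.0
```

```bash
cp last.npy cone.npy; python3 look.py brass brass_ring 15
```

```text
[[0.933, -0.343, -0.11, 570.011], [-0.36, -0.889, -0.283, -122.575], [-0.001, 0.303, -0.953, 384.307]] [ 541.9 -195.9  217.6] 3.9 [ 0.18  0.63  0.15  1.73 -0.12  0.8   0.01]
brass_ring [178, 256] 0.87 [ 530.8 -213.8    0. ]
brass_ring [210, 149] 0.66 [ 386.4 -205.2    0. ]
brass_ring [257, 224] 0.6 [ 450.2 -301.2    0. ]
mask [200.0, 239.0, 46.9, 44.4] 0.93 [ 451.6 -300.    15. ] [ 453.6 -300.5   15. ] [142. 116.  56.]
mask [246.4, 40.9, 57.9, 51.9] 0.82 [ 596.4 -102.8   15. ] [596.4 -99.9  15. ] [ 20. 185. 184.]
mask [123.8, 192.7, 53.5, 47.5] 0.8 [ 391.3 -209.6   15. ] [ 394.  -203.8   15. ] [120.  64. 149.]
```

View pics/brass.png

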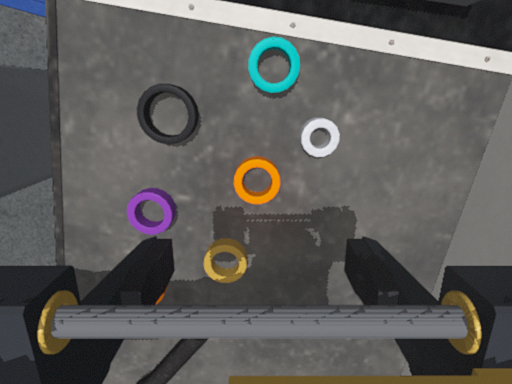

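The brass ring shows at (225,260) under the gripper's shadow. I'll fit its top edge and compute the shift.

```bash
cat > fitb.py <<'E'
from h import *
from scipy.optimize import least_squares
import sys
u0,v0=int(sys.argv[1]),int(sys.argv[2]); w=int(sys.argv[3])
c=np.load('last.npy',allow_pickle=True)[0]; hsv=cv2.cvtColor(c['img'],cv2.COLOR_RGB2HSV)
m=(hsv[...,1]>90)&(abs(hsv[...,0].astype(int)-22)<9); k=np.zeros_like(m);k[v0-w:v0+w,u0-w:u0+w]=1;m&=k
h=np.argwhere(m)[:,::-1]; h=cv2.convexHull(h.astype(np.int32))[:,0]
def sil(p):  # silhouette hull of both rims
    t=np.linspace(0,2*np.pi,90); Q=[proj(c,[p[0]+28*np.cos(a),p[1]+28*np.sin(a),z]) for z in(0,22) for a in t]
    return cv2.convexHull(np.float32(Q))
r=least_squares(lambda p:[cv2.pointPolygonTest(sil(p),(float(a),float(b)),True) for a,b in h],at_z(c,u0,v0,15)[:2],diff_step=1e-3,loss='soft_l1')
print('ring',r.x.round(1),'maxres px',np.abs(r.fun).max().round(1),len(h))
E
cat > go.py <<'E'
from h import *
import sys
x,y,z=map(float,sys.argv[1:4]); s=env.read_state(); M=R.from_rotvec(s['ee_rot']).as_matrix()
print('tool mm',(M.T@(np.array([x,y,z])-s['position'])).round(1),'closing-axis deg',np.degrees(np.arctan2(M[1,1],M[0,1])).round(1),'radial deg',np.degrees(np.arctan2(y,x)).round(1),s['position'].round(1))
E
python3 fitb.py 225 260 30; python3 go.py 452 -301 100
```

```text
ring [ 453.1 -301.5] maxres px 0.9 28
tool mm [-136.9  -47.3  117. ] closing-axis deg -20.5 radial deg -33.7 [ 544.3 -189.6  217.3]
```

```bash
python3 - <<'E'
from h import *
for i in range(5):
    s=env.read_state(); print(s['time'],s['position'].round(1),np.abs(s['joint_velocities']).max().round(3)); env.read_camera('wrist')
E
python3 look.py b2 brass_ring 15 | head -1; python3 fitb.py 225 260 30
```

```text
4.05 [ 544.3 -189.6  217.3] 0.013
4.1 [ 544.3 -189.4  217.2] 0.005
4.15 [ 544.3 -189.6  217.3] 0.009
4.2 [ 544.1 -190.1  217.3] 0.011
4.25 [ 543.9 -190.5  217.3] 0.01
[[0.936, -0.336, -0.107, 571.199], [-0.353, -0.893, -0.281, -117.938], [-0.001, 0.3, -0.954, 384.247]] [ 543.8 -191.   217.3] 4.3 [ 0.17  0.63  0.14  1.73 -0.12  0.8   0.01]
ring [ 453.3 -301.2] maxres px 0.9 25
```

Request:
send_rows(jaw=[1,1,1,1,1,1], translation=[[-0.5,-0.2,0.2],[-1,-0.4,0.5],[-1,-0.4,0.8],[-1,-0.4,0.8],[-1,-0.4,0.8],[-1,-0.4,0.8]], yaw=[0.03,0.07,0.07,0.07,0.07,0.07])

```text
time: 5.2
position: [471.8, -271.6, 138.6]
ee_rot: [2.763, 1.491, 0.003]
force: [0.4, -1.0, -0.5]
grip_width: 1.002
finger_force: 0.0
```

```bash
python3 look.py b3 brass_ring 15; python3 go.py 453.2 -301.3 80
```

```text
[[0.836, -0.524, -0.164, 514.157], [-0.549, -0.797, -0.252, -206.089], [0.002, 0.3, -0.954, 305.491]] [ 471.8 -271.6  138.6] 5.2 [ 0.35  0.7   0.15  1.9  -0.19  0.55  0.04]
brass_ring [260, 166] 0.96 [ 338.2 -293.4    0. ]
brass_ring [166, 153] 0.67 [ 391.1 -204.8    0. ]
brass_ring [210, 259] 0.58 [ 453.  -300.2    0. ]
mask [231.0, 186.1, 58.1, 58.5] 0.93 [ 453.8 -300.8   15. ] [ 453.1 -300.7   15. ] [200. 171.  93.]
mask [250.0, 57.5, 62.5, 69.0] 0.69 [ 532.1 -214.9   15. ] [ 533.  -213.9   15. ] [249. 198.   7.]
tool mm [-34.6   1.3  58.1] closing-axis deg -33.3 radial deg -33.6 [ 471.1 -271.7  138.2]
```

View pics/b3.png

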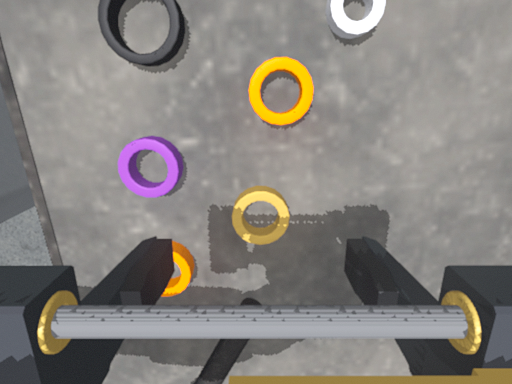

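The brass ring is at (260,215), consistent at (453.3,-301). The torch end near (250,305) stays beside the fingers. I'll go above it and then down.

Request:
send_rows(jaw=[1,1,1,1,1,1], translation=[[-0.34,0.01,0.1],[-0.34,0.01,0.4],[-0.34,0.01,0.7],[-0.34,0.01,0.7],[-0.34,0.01,0.7],[-0.34,0.01,0.7]], yaw=[0,0,0,0,0,0])

```text
time: 6.1
position: [453.3, -301.2, 68.6]
ee_rot: [2.764, 1.489, 0.002]
force: [0.1, -0.8, -0.0]
grip_width: 1.005
finger_force: 0.0
```

```bash
python3 - <<'E'
from h import *
c=cam('wrist'); env.read_camera('wrist')
E
python3 go.py 453.3 -301 18
```

```text
tool mm [ 0.2  0.  50.4] closing-axis deg -33.4 radial deg -33.6 [ 453.1 -301.1   68.4]
```

Centred, so down and grip.

Request:
send_rows(jaw=[1,1,1,1,1,-1,-1,-1,-1,-1,-1,-1,-1], translation=[[0,0,0.2],[0,0,0.4],[0,0,0.5],[0,0,0.5],[0,0,0.5],[0,0,0.5],[0,0,0.5],[0,0,0.5],[0,0,0.5],[0,0,0.5],[0,0,0.5],[0,0,0.5],[0,0,0.5]], yaw=[0,0,0,0,0,0,0,0,0,0,0,0,0])

```text
time: 7.82
position: [452.4, -300.7, 17.4]
ee_rot: [-2.766, -1.49, -0.0]
force: [-0.5, 0.1, 0.3]
grip_width: 0.118
finger_force: 0.0
```

Run:
```python
from h import *
c=cam('wrist'); s=env.read_state(); print(s['grip_width'],s['finger_force'],s['force'],s['position'])
t=cam('top')
v=np.hstack([cv2.resize(c['img'],(400,300)),cv2.resize(t['img'][120:270,275:475],(400,300))]); save('chk',v)
for n in ['wrist','top']:
  for m in env.masks_of(n,'brass_ring'):
    d=c if n=='wrist' else t;b=m['box'];print(n,b,m['confidence'],at_z(d,b[0]+b[2]/2,b[1]+b[3]/2,13).round(1),d['img'][m['pixels']].mean(0).round())
```

```text
0.06890570374843592 0.0 [-0.07786753 -0.05460708 -0.76367144] [ 452.45357048 -300.73938314   17.37067406]
wrist [7.3, 99.8, 125.0, 107.6] 0.93 [ 392.7 -204.2   13. ] [168.  95. 201.]
wrist [235.7, 0.0, 125.9, 77.9] 0.88 [ 525.8 -224.3   13. ] [243. 199.  10.]
wrist [210.4, 181.4, 103.1, 100.9] 0.7 [ 454.5 -300.4   13. ] [215. 188. 103.]
wrist [65.9, 271.9, 52.1, 91.8] 0.6 [ 330.  -290.5   13. ] [238. 171.   8.]
top [268.4, 123.2, 24.7, 28.2] 0.87 [ 592.3 -102.9   13. ] [ 86. 189. 186.]
top [314.9, 210.6, 28.1, 25.6] 0.74 [ 394.1 -205.    13. ] [154.  87. 189.]
top [317.0, 149.3, 26.9, 26.2] 0.67 [ 532.  -214.1   13. ] [220. 142.  69.]
top [358.3, 239.7, 21.3, 21.4] 0.65 [ 332.8 -291.1   13. ] [234. 147.  64.]
top [360.0, 187.5, 11.6, 19.8] 0.58 [ 450.8 -290.3   13. ] [176. 141.  83.]
```

View pics/chk.png

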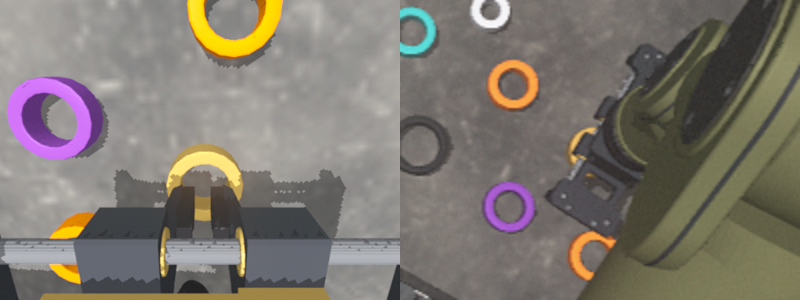

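Run:
```python
from h import *
c=cam('wrist'); s=c['s']; M=R.from_rotvec(s['ee_rot']).as_matrix(); P=np.array(s['position'])
img=c['img'].copy()
for zt in (14,-5,-20): 
  for y in (-28,0,28):
    u,v=proj(c,P+M@[0,y,zt]); print(zt,y,(P+M@[0,y,zt]).round(0),u.round(),v.round()); cv2.circle(img,(int(u),int(v)),2,{14:(255,0,0),-5:(0,255,0),-20:(0,0,255)}[zt],-1)
sc=cam('scene')['img'][195:275,270:390]
save('z',np.hstack([cv2.resize(img[160:352,150:374],(448,384)),cv2.resize(sc,(350,384))]))
print(s['grip_width'],s['time'])
```

```text
14 -28 [ 429. -285.    3.] 214.0 228.0
14 0 [ 452. -301.    3.] 259.0 228.0
14 28 [ 476. -316.    3.] 305.0 228.0
-5 -28 [ 429. -285.   22.] 209.0 241.0
-5 0 [ 452. -301.   22.] 259.0 241.0
-5 28 [ 476. -316.   22.] 309.0 241.0
-20 -28 [ 429. -285.   37.] 205.0 254.0
-20 0 [ 452. -301.   37.] 259.0 254.0
-20 28 [ 476. -316.   37.] 314.0 254.0
0.0044316653953353395 8.025
```

View pics/z.png

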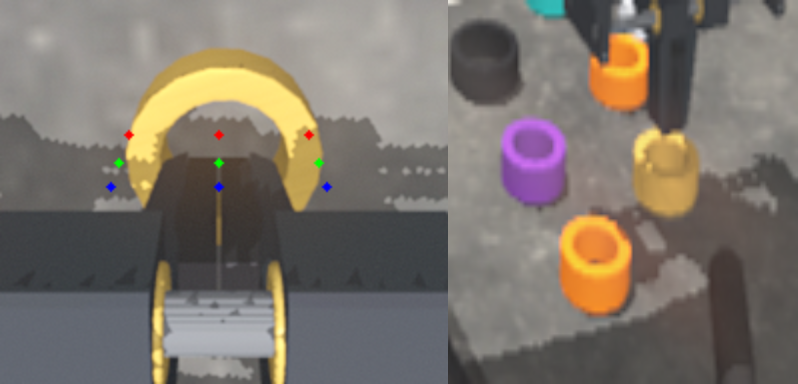

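Run:
```python
from h import *
from scipy.optimize import least_squares
b3=np.load('last.npy',allow_pickle=True)[0]
t=cam('top'); s=cam('scene')
obs=[(b3,260,215.4),(t,371.5,195.3),(s,344.2,231)]
f=lambda p:np.concatenate([proj(c,p)-[u,v] for c,u,v in obs])
r=least_squares(f,[453,-301,11]); print(r.x.round(1),r.fun.round(1))
for z in (-20,-10,0,11): print(z,least_squares(lambda q:f([*q,z]),[453,-301]).fun.round(1))
# ring size in b3: outer width 58.1 px = 56mm
print('depth implied',b3['f']*56/58.3,'depth at z=15',(b3['W'][:3,:3].T@(np.array([453,-301,15])-b3['W'][:3,3]))[2])
for p in ([452,-301,3],[452,-301,22],[453,-301,22],[453,-301,0]): print(p,proj(s,p).round(1),proj(t,p).round(1))
cone=np.load('cone.npy',allow_pickle=True)[0]
```

```text
[ 453.1 -302.5   10.6] [ 0.4 -0.  -0.6  1.1  0.3 -0.3]
-20 [ 2.  -3.6 -0.8  3.6  1.4 11.4]
-10 [ 1.4 -2.4 -0.7  2.9  1.1  7.6]
0 [ 0.9 -1.2 -0.7  2.   0.7  3.8]
11 [ 0.4  0.  -0.6  1.   0.3 -0.5]
depth implied 305.064915996093 depth at z=15 310.99155180870906
[452, -301, 3] [343.5 233.3] [369.4 197.3]
[452, -301, 22] [344.2 226.7] [371.6 196.3]
[453, -301, 22] [344.4 226.5] [371.6 195.9]
[453, -301, 0] [343.6 234.1] [369. 197.]
```

Run:
```python
from h import *
q=env.read_camera('wrist'); f=192/np.tan(np.radians(q['vfov'])/2); print(f,q['cx'],q['cy'],np.round(q['mount'],3).tolist())
Mi=np.linalg.inv(q['mount'])
for p in [(0,0,14),(9,0,14),(-9,0,14),(9,0,-5),(9,0,-20),(9,44,14),(9,44,-5),(9,44,-20)]:
    a=(Mi@[*p,1])[:3]; print(p,(f*a[:2]/a[2]+[q['cx'],q['cy']]).round(0))
g=cv2.cvtColor(q['img'],cv2.COLOR_RGB2GRAY)
print(g[220:262:2,240:282:3])
s=env.read_state(); print(s['position'],s['q'],s['grip_width'])
b=cv2.cvtColor(cv2.imread('pics/b3.png'),cv2.COLOR_BGR2GRAY); print(b[228:264:3,130:190:4]); print(b[228:264:3,330:392:4])
```

```text
317.59436790307535 258.9436417458356 195.05728717764367 [[-0.0, -0.954, -0.301, 78.129], [1.0, -0.0, -0.001, -0.091], [0.001, -0.301, 0.954, -166.868], [0.0, 0.0, 0.0, 1.0]]
(0, 0, 14) [259. 228.]
(9, 0, 14) [259. 214.]
(-9, 0, 14) [259. 241.]
(9, 0, -5) [259. 226.]
(9, 0, -20) [259. 238.]
(9, 44, 14) [332. 214.]
(9, 44, -5) [339. 226.]
(9, 44, -20) [346. 238.]
[[109 110 124 109 111 111 130 112 111 111 127 108 148 155]
 [109 109 110 108 111 112 113 111 109 107 107 106 126 152]
 [112 109 110 111 111 112 111 112 110 109 108 110 108 157]
 [113 113 113 113 111 113 112 112 111 109 109 113 114 130]
 [115 114 113 114 112 112 114 112 111 108 112 116 117 111]
 [113 117 117 115 113 114 111 111 110 107 112 115 120 112]
 [113 117 114 113 111 115 115 113 112 107 110 115 118 112]
 [111 112 113 112 112 113 114 114 110 109 111 115 117 114]
 [101  90 110 111 110 113 115 115 113 108 112 115  96 112]
 [ 73  80  95  96  98 100 101  99  97  96  97 100  81  82]
 [ 72  75  67  70  69  68  81  66  66  67  65  75  80  79]
 [ 71  71  69  66  68  68  82  67  68  70  75  74  77  78]
 [ 72  69  67  67  68  67  7
[... 1518 characters left out ...]
  92  93  91  97  96  94 138]
 [ 92  95  90  91  89  88  89  89  90  91  91  89  92  94  94 143]
 [ 93  94 109  90  90  90  89  90  67  70  92  95  99  97 112 141]
 [ 96  97 150  91  76  56  57  59  58  65  63  69 103  98  94 140]
 [ 96 100  99  93  75  59  60  56  54  56  64  64  66  96 123 139]
 [ 94  99 100  98  64  51  54  57  54  55  63  65  65  80 116 138]
 [ 91  97 103  98  61  43  57  58  58  59  49  64  64  62 121 143]
 [ 91  96 101  97  48  45  52  49  49  55  52  62  62  66  56 141]
 [ 94  91  93  93  44  45  47  51  47  52  48  51  54  63  56  56]
 [ 90  88  92  90  45  45  43  42  49  51  48  46  50  56  57  56]
 [ 86  87  91  88  47  44  45  49  46  51  50  46  46  52  53  55]]
```

The network fit and both cameras agree on the ring. The wrist picture, though, puts the visible fingertips at tool z of about -20 rather than +14, and the scene picture shows them hovering above the ring. So the fingers closed over the ring without touching it. I'll open and go down in small steps, watching the force.

Request:
send_rows(jaw=[1,1,1,1,1,1,1,1,1,1,1], translation=[[0,0,0],[0,0,0],[0,0,0],[0,0,0],[0,0,0],[0,0,0],[0,0,0.04],[0,0,0.08],[0,0,0.12],[0,0,0.16],[0,0,0.16]], yaw=[0,0,0,0,0,0,0,0,0,0,0])

```text
time: 9.65
position: [452.2, -300.6, 1.0]
ee_rot: [-2.765, -1.489, 0.0]
force: [-0.2, 0.6, 1.0]
grip_width: 0.997
finger_force: 0.0
```

No contact at TCP z = 1, which confirms it. I'll continue down.

Request:
send_rows(jaw=[1,1,1,1,1], translation=[[0,0,0.04],[0,0,0.08],[0,0,0.12],[0,0,0.12],[0,0,0.12]], yaw=[0,0,0,0,0])

```text
time: 10.28
position: [452.4, -300.8, -10.6]
ee_rot: [-2.766, -1.49, -0.0]
force: [0.3, 0.0, -0.3]
grip_width: 1.004
finger_force: 0.0
```

Run:
```python
from h import *
c=cam('wrist'); print(c['s']['position'],c['s']['force'])
g=cv2.cvtColor(c['img'],cv2.COLOR_RGB2GRAY); v=np.hstack([c['img'][150:342,128:384],cam('scene')['img'][185:281,290:390].repeat(2,0).repeat(2,1)]); save('d',cv2.resize(v,None,fx=1.7,fy=1.7))
```

```text
[ 452.43551245 -300.7952159   -10.61251828] [ 0.25654911  0.01745111 -0.27709564]
```

View pics/d.png

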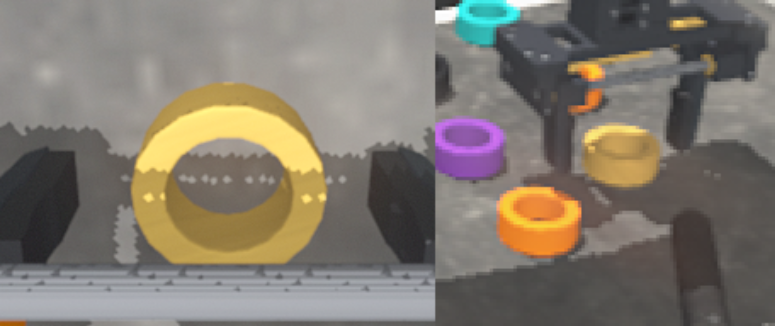

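The fingers now flank the ring (tips about 9 mm up). I'll go 6 mm lower and grip.

Request:
send_rows(jaw=[1,1,1,-1,-1,-1,-1,-1,-1,-1,-1], translation=[[0,0,0.03],[0,0,0.06],[0,0,0.06],[0,0,0.06],[0,0,0.06],[0,0,0.06],[0,0,0.06],[0,0,0.06],[0,0,0.06],[0,0,0.06],[0,0,0.06]], yaw=[0,0,0,0,0,0,0,0,0,0,0])

```text
time: 11.75
position: [452.7, -300.9, -16.5]
ee_rot: [2.766, 1.489, 0.001]
force: [1.1, -0.6, -0.7]
grip_width: 0.617
finger_force: 30.0
```

Gripped at 30 N, opening 54 mm. Lift and look.

Request:
send_rows(jaw=[-1,-1,-1,-1,-1,-1,-1], translation=[[0,0,-0.1],[0,0,-0.3],[0,0,-0.6],[0,0,-1],[0,0,-1],[0,0,-1],[0,0,-1]], yaw=[0,0,0,0,0,0,0])

```text
time: 12.62
position: [451.7, -300.1, 82.5]
ee_rot: [-2.764, -1.489, 0.002]
force: [0.2, 0.7, -1.1]
grip_width: 0.618
finger_force: 30.0
```

```bash
cat > held.py <<'E'
from h import *
from scipy.optimize import least_squares
c=cam('wrist'); s=c['s']; M=R.from_rotvec(s['ee_rot']).as_matrix(); P=np.array(s['position']); print(P.round(1),s['time'],s['grip_width'],s['finger_force'],s['force'].round(1))
hsv=cv2.cvtColor(c['img'],cv2.COLOR_RGB2HSV); m=(hsv[...,1]>90)&(abs(hsv[...,0].astype(int)-22)<9); m[:170]=0;m[265:]=0;m[:,:200]=0;m[:,320:]=0
n,l,st,_=cv2.connectedComponentsWithStats(m.astype(np.uint8)); k=1+st[1:,4].argmax(); print(st[k])
ys=np.argwhere(l==k)[:,::-1]; h=cv2.convexHull(ys.astype(np.int32))[:,0]
h=np.array([a for a in h if a[1]<min(ys[:,1].max()-3,237)])  # upper boundary only
t=np.linspace(0,2*np.pi,120)
def sil(p):
    return cv2.convexHull(np.float32([proj(c,P+M@[p[0]+28*np.cos(a),p[1]+28*np.sin(a),z]) for z in(p[2],p[2]-22) for a in t]))
f=lambda p:[cv2.pointPolygonTest(sil([*p,-16.5]),(float(a),float(b)),True) for a,b in h]
r=least_squares(f,[0.5,0.5],diff_step=.1,loss='soft_l1'); print('ring in tool xy',r.x.round(1),np.abs(r.fun).max().round(2),len(h))
save('held',c['img'])
E
python3 held.py
```

```text
[ 451.7 -300.1   82.5] 12.625 0.6177323439444776 30.044303197228146 [ 0.2  0.7 -1.1]
[ 200  202  120   63 4324]
ring in tool xy [-0.5 -0.3] 0.63 14
```

Held, centred in the tool to within 0.5 mm. I'll swing back to the cone.

Request:
send_rows(jaw=[-1,-1,-1], translation=[[0.3,0.01,-0.2],[0.7,0.02,-0.5],[1,0.03,-0.7]], yaw=[-0.019,-0.038,-0.058])

```text
time: 13.05
position: [510.7, -217.2, 153.5]
ee_rot: [-2.615, -1.739, -0.0]
force: [1.1, 0.2, -2.3]
grip_width: 0.617
finger_force: 30.0
```

Request:
send_rows(jaw=[-1,-1,-1], translation=[[0.4,0.01,0],[0.8,0.02,0],[1,0.03,0]], yaw=[-0.019,-0.038,-0.056])

```text
time: 13.42
position: [552.1, -125.2, 152.5]
ee_rot: [-2.449, -1.964, 0.0]
force: [-0.2, -1.3, -0.7]
grip_width: 0.616
finger_force: 30.0
```

Request:
send_rows(jaw=[-1,-1,-1], translation=[[0.4,0.01,0],[0.8,0.02,0],[1,0.03,0]], yaw=[-0.019,-0.038,-0.056])

```text
time: 13.8
position: [576.8, -29.5, 152.8]
ee_rot: [-2.269, -2.171, 0.001]
force: [0.5, -0.1, -1.6]
grip_width: 0.618
finger_force: 30.0
```

Request:
send_rows(jaw=[-1,-1,-1,-1,-1], translation=[[0.4,0.01,0],[0.8,0.02,0],[1,0.03,0],[1,0.03,0],[1,0.03,0]], yaw=[-0.019,-0.038,-0.056,-0.056,-0.056])

```text
time: 14.42
position: [584.7, 65.4, 153.3]
ee_rot: [2.079, 2.354, -0.003]
force: [-0.4, -0.6, -2.0]
grip_width: 0.613
finger_force: 30.0
```

```bash
python3 go.py 580.3 191.7 150;python3 held.py
```

```text
tool mm [125.9  11.2   3. ] closing-axis deg 7.1 radial deg 18.3 [584.7  65.4 153.3]
[584.7  65.4 153.3] 14.425 0.6130808938358802 30.04416529692662 [-0.4 -0.6 -2. ]
[ 200  201  120   64 4460]
ring in tool xy [ 0.2 -0.1] 1.7 14
```

I'll take one closer look at the cone from this still pose.

```bash
cat > cone2.py <<'E'
from h import *
from scipy.optimize import least_squares
c=cam('wrist'); g=c['img']; hsv=cv2.cvtColor(g,cv2.COLOR_RGB2HSV); print(c['s']['position'].round(1))
e=[580.3,191.7]; t=np.linspace(0,2*np.pi,72)
Q=np.array([proj(c,[e[0]+56*np.cos(a),e[1]+56*np.sin(a),12]) for a in t]).round().astype(np.int32)
k=np.zeros(g.shape[:2],np.uint8); cv2.fillPoly(k,[Q],1)
m=((hsv[...,1]<60)&(hsv[...,2]>120)&(k>0)).astype(np.uint8); print('box',Q.min(0),Q.max(0))
h=cv2.convexHull(np.vstack(cv2.findContours(m,0,1)[0]))[:,0]; h=np.array([a for a in h if a[1]<195])
P=np.array([at_z(c,u,v,12)[:2] for u,v in h]); r=least_squares(lambda p:np.hypot(*(P-p[:2]).T)-p[2],[*e,46],loss='soft_l1')
print('flange',r.x.round(1),np.abs(r.fun).max().round(1),len(h))
red=((hsv[...,0]<8)|(hsv[...,0]>172))&(hsv[...,1]>120); v,u=np.nonzero(red&(k>0)); print('red',len(u),at_z(c,(u.min()+u.max())/2,(v.min()+v.max())/2,74).round(1) if len(u) else '')
print('tip expected px',proj(c,[*e,110]).round(1))
E
python3 cone2.py
```

```text
[584.7  65.4 153.4]
box [208 -37] [336 104]
flange [580.6 190.5  46. ] 0.6 38
red 834 [581.2 191.   74. ]
tip expected px [278.3   9.4]
```

The cone is confirmed at (580.5, 191). I'll approach above it.

Request:
send_rows(jaw=[-1,-1,-1,-1], translation=[[0.4,0.04,0],[0.8,0.08,0],[1,0.1,0],[1,0.1,0]], yaw=[-0.02,-0.04,-0.06,-0.06])

```text
time: 15.02
position: [581.9, 169.4, 153.3]
ee_rot: [-1.842, -2.544, -0.0]
force: [0.2, -0.4, -2.1]
grip_width: 0.614
finger_force: 30.0
```

```bash
python3 -c "
from h import *
[env.read_camera('wrist') for i in range(4)]"; python3 go.py 580.5 191 150
```

```text
tool mm [24.3  5.9  3.4] closing-axis deg 17.9 radial deg 18.2 [582.4 166.  153.4]
```

Request:
send_rows(jaw=[-1,-1,-1,-1], translation=[[0.15,0.04,0],[0.24,0.06,0],[0.24,0.06,0],[0.24,0.06,0]], yaw=[0,0,0,0])

```text
time: 15.72
position: [580.2, 193.5, 153.3]
ee_rot: [1.844, 2.543, -0.001]
force: [0.5, -0.8, -2.2]
grip_width: 0.617
finger_force: 30.0
```

```bash
python3 -c "
from h import *
[env.read_camera('wrist') for i in range(6)]"; python3 go.py 580.5 191 46; python3 held.py
```

```text
tool mm [ -2.3  -0.6 107.4] closing-axis deg 18.1 radial deg 18.2 [580.3 193.3 153.4]
[580.3 193.3 153.4] 16.025 0.6179511540338718 30.044275756345087 [-0.2  0.4 -1.9]
[ 200  170  119   95 5181]
ring in tool xy [15.4 -0.4] 12.98 8
```

Correct by 2 mm and slide down part way.

Request:
send_rows(jaw=[-1,-1,-1,-1,-1,-1,-1,-1], translation=[[-0.02,0,0.1],[-0.02,0,0.25],[-0.02,0,0.4],[-0.02,0,0.5],[-0.02,0,0.6],[-0.02,0,0.7],[-0.02,0,0.75],[-0.02,0,0.75]], yaw=[0,0,0,0,0,0,0,0])

```text
time: 17.08
position: [580.7, 191.8, 78.1]
ee_rot: [-1.844, -2.543, 0.001]
force: [0.2, 0.1, -1.9]
grip_width: 0.612
finger_force: 30.0
```

```bash
python3 go.py 580.5 191 45.5
python3 - <<'E'
from h import *
c=cam('wrist'); s=cam('scene'); t=cam('top'); print(proj(c,[580.5,191,110]),proj(c,[580.5,191,100]))
pc=[d['img'][int(v)-45:int(v)+45,int(u)-60:int(u)+60] for d in (s,t) for u,v in [proj(d,[580.5,191,90])]]
save('fit',np.hstack([c['img'][150:330,140:380]]+[cv2.resize(p,(240,180)) for p in pc]))
E
```

```text
tool mm [-0.7 -0.4 32.6] closing-axis deg 18.1 radial deg 18.2 [580.7 191.8  78.1]
[258.1982667  267.23917901] [258.26149642 257.09863108]
```

View pics/fit.png

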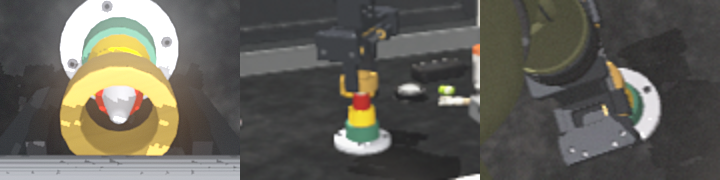

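The ring is level, and the nose at (120,115) of the first panel is centred in the bore (83 to 158). No more viewing needed. I'll go on down, watching the force.

Request:
send_rows(jaw=[-1,-1,-1,-1,-1,-1], translation=[[-0.01,0,0.06],[-0.01,0,0.12],[-0.01,0,0.18],[-0.01,0,0.24],[-0.01,0,0.28],[-0.01,0,0.28]], yaw=[0,0,0,0,0,0])

```text
time: 17.98
position: [580.9, 190.8, 50.0]
ee_rot: [-1.844, -2.543, 0.001]
force: [0.9, -0.4, -2.0]
grip_width: 0.618
finger_force: 30.0
```

Request:
send_rows(jaw=[-1,-1,-1,-1], translation=[[0,0,0.02],[0,0,0.04],[0,0,0.04],[0,0,0.04]], yaw=[0,0,0,0])

```text
time: 18.48
position: [581.2, 190.9, 46.5]
ee_rot: [1.845, 2.543, 0.0]
force: [-0.7, -0.3, -1.3]
grip_width: 0.62
finger_force: 30.0
```

Request:
send_rows(jaw=[-1,-1,-1], translation=[[0,0,0.01],[0,0,0.015],[0,0,0.015]], yaw=[0,0,0])

```text
time: 18.85
position: [581.3, 190.9, 45.4]
ee_rot: [1.844, 2.543, 0.001]
force: [-1.4, -0.1, 4.3]
grip_width: 0.618
finger_force: 30.0
```

Upward force shows contact at exactly the expected height. I'll press a hair more to confirm, then release.

Request:
send_rows(jaw=[-1,-1,-1], translation=[[0,0,0.005],[0,0,0.01],[0,0,0.01]], yaw=[0,0,0])

```text
time: 19.23
position: [581.3, 190.9, 45.4]
ee_rot: [1.844, 2.543, 0.001]
force: [-3.6, -0.9, 13.1]
grip_width: 0.616
finger_force: 30.0
```

Request:
send_rows(jaw=[1,1,1,1,1,1,1,1,1,1,1,1], translation=[[0,0,-0.01],[0,0,-0.01],[0,0,-0.01],[0,0,-0.01],[0,0,-0.01],[0,0,-0.01],[0,0,-0.1],[0,0,-0.3],[0,0,-0.6],[0,0,-1],[0,0,-1],[0,0,-1]], yaw=[0,0,0,0,0,0,0,0,0,0,0,0])

```text
time: 20.72
position: [581.0, 190.8, 144.6]
ee_rot: [1.844, 2.543, 0.001]
force: [-0.0, 0.6, -0.1]
grip_width: 1.002
finger_force: 0.0
```

Run:
```python
from h import *
c=cam('wrist'); print(c['s']['position'].round(1),c['s']['grip_width'],c['s']['force'].round(1))
s=cam('scene')
for d,n in((c,'wrist'),(s,'scene')):
  e=proj(d,[581,191,73]); print(n,'expected centre px',e.round(1))
  for m in env.masks_of(n,'brass_ring'):
    b=m['box'];
    if np.hypot(b[0]+b[2]/2-e[0],b[1]+b[3]/2-e[1])<40: print(b,m['confidence'])
  t=np.linspace(0,6.28,72);Q=np.array([proj(d,[581+28*np.cos(a),191+28*np.sin(a),z]) for a in t for z in(62,84)]);print('expected box',Q.min(0).round(1),(Q.max(0)-Q.min(0)).round(1))
```

```text
[581.  190.8 144.6] 1.0015029765353014 [-0.   0.6 -0.1]
wrist expected centre px [259.1 198.6]
[217.7, 162.6, 78.8, 75.3] 0.6
expected box [222.1 160.9] [74. 76.]
scene expected centre px [226.5 152.1]
[218.0, 146.2, 15.5, 8.8] 0.68
expected box [217.8 146. ] [17.5 12.4]
```

The ring shows where a level seat on the yellow ledge must appear in both cameras, and the gripper is clear. Handing in.

```bash
python3 -c "
from h import *
print(env.close_job())"
```

```text
the job is handed in; nothing more can be done
None
```

The brass ring sits on the ledge at the top of the yellow step, released with the gripper clear, and the job was handed in at about 21 s; the black and aluminium rings were left alone.

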